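# Re-zero the burrs of a coffee grinder and lock its collar

## Robot

A 7-joint arm with a two-finger parallel gripper is mounted at the origin on a cart in front of the work surface, level with it; the furniture and walls round the work are solid. World frame = base frame: x ahead of the robot, y to its left, z up, the work surface at z = 0. Lengths are in mm, angles in degrees, forces in N, time in s.
With the tool pointing down it reaches from about 425 to 1025 mm from the base axis. Payload 3.6 kg.
Tool frame: the origin (TCP) lies on the centre line of the jaws, within the pads' length; the fingertips stand 11 mm ahead of it and the grasp point (between the pads) lies 8 mm behind it; z points along the fingers, y is the line along which they close (so a half turn about z gives the same grasp; the last joint's range is limited). The gripper opens to 85 mm and grips with 20 to 120 N. Pads are 22 mm wide; open, the fingers measure 114 mm over their backs; the gripper's body (76 mm by 85 mm) begins 54 mm behind the grasp point. The pads swing forward as they close: fully open they stand 13 mm farther back than shut.
Start: joints at [-68.726, 33.873, 2.773, 92.16, -1.908, 54.013, -1.931], TCP at [324.973, 648.091, 242.302] pointing down, gripper open.
Joint ranges: [-153.93, 153.93], [-27.13, 128.08], [-72.61, 78.16], [10.71, 143.7], [-87.88, 267.88], [4.46, 118.87], [-176.78, 176.78]. Speed limits (degrees/s): [147.25, 147.25, 180, 180, 180, 180, 180].

## Interface

Orientations are given as a 3x3 rotation matrix whose columns are the frame's x, y, z axes.
In Python, from cell import manip gives the robot as it stands.
- The arm moves only by the tool move_arm, never from a script. Its argument "series" is a list that holds one entry, the list of rows, each a list of 5 numbers: the shift along the tool's x, y, z in m, then the turn about the tool's z in degrees, then the opening, from 0 (shut) to 1 (fully open). A call has 1 to 8 rows; each row shifts and turns the commanded pose from where the row before left it, along the tool's axes as they then stand; what a row does not reach is not made up. A row lasts 1/8 s, in which the tool goes at most 62.5 mm and 10.7 degrees, less where a joint would pass 70% of its speed; a pose out of reach is approached as far as the arm can. A call is refused whole if a number of a shift passes 0.0625 or a number of a turn 10.7, either way. A call with a gripper value outside its range is refused whole. The fingers move at their own pace and stop on an object; "squeeze" is the grip in N (left out, the last holds). Time passes only in rows, so rows that do not move let the fingers close. It gives the time, the measured TCP pose, the force, the opening and the grip force at its end, in the units of the state.
- manip.read_state(): the state, without advancing time (a new reading comes with each control period).
- manip.grab_frame(name): name is "scene" or "top" or "wrist"; returns a dict with "frame" (420x560x3 uint8, blue, green, red), "intrinsics" (3x3 intrinsics, pixels), "camera_from_world" (4x4, takes a point from world to camera coordinates); the wrist camera has in their place "hand_eye" (4x4, takes a point from camera to tool coordinates, whose origin is the TCP and whose axes are the flange's). Camera axes: x right, y down, z forward; pixel columns grow to the right and rows downward; lengths in mm; the calibration is good to about 2 mm. A picture is of the moment at which its call begins: read the wrist's pose just before it. There is no depth.
- manip.hand_in(): hands the job in; it is judged then, once.
Trained networks look in a picture, given as the dict that the camera call returned (one of the last four; its "shot" number tells which), for a name from the list of things; names that differ only in an ending like _2 or _b are one class to them, and where a whole thing is asked for, a point or a joint stands for the part that bears it (a point fixed in the world has none). Each returns a list of dicts, best first, with "confidence" (0 to 1); they miss things now and then, are a little off and sometimes report something else, mostly with a low value. They report only what shows in the picture. A call takes as long as a camera call.
- manip.find_in(picture, name): "uv" ([column, row] in pixels, amid what is visible of it).
- manip.masks_of(picture, name): "mask" (420x560 bool, what is visible of it) and "uv" ([column, row] in pixels, amid what is visible of it).
The state is a dict: "t": time; "joints": joint angles; "joint_vel": joint speeds; "joint_torque": joint torques, N m; "tool_pos": TCP position; "tcp_rot": TCP orientation; "wrist_force": force on the tool from outside, world axes, zero at the start; "wrist_torque": the same for the moment, N m; "grip_width": opening from 0.0 (shut) to 1.0 (fully open); "gripper_force": force on a finger pad.
Only numpy, scipy, OpenCV 4.12 (cv2) and the standard library are available. Lean on these libraries where they do the work, as an engineer would, in place of code of your own. Each camera call takes 0.05 s, during which the arm holds its last target. There are 200 camera calls.

## Task

The coffee grinder has been cleaned and has lost its setting. Loosen the brass wing screw that locks the adjusting collar, turn the collar by its lever clockwise until you feel the burrs just touch - gently, never force them together - then back it off by one mark of the scale and tighten the wing screw again. Leave the hopper, the mug and the copper coffee pot where they stand.

Things in the scene. Friction and masses are not known exactly. Their poses are not given: they have to be found in the camera images.
- grinder: Beige electric coffee grinder fixed to the worktop, 180 x 142 mm, its round head (140 mm across) topped by a dark steel deck at 0.13 m. Origin on the worktop under the head's centre, on the collar's upright axis; x to its back, z up. White marks on the deck are 15 degrees (0.26 rad; 22 mm at the lever knob) apart. A wall cabinet hangs 0.56 m above the back of the worktop: keep the wrist low.
- collar_axis (a point): Centre of the deck, on the axis of the adjusting collar: an 88 mm knurled aluminium ring lying on the deck (ring top 15 mm, throat top 22 mm above the deck). A lever (top 13 mm above the deck) sticks out of one side, an ear with the wing screw out of the opposite side. Turned clockwise seen from above it brings the burrs together; free turning takes 1 to 1.5 N at the lever knob.
- lever_knob (a point): Upright black round knob on the lever, 16 mm in diameter, 85 mm from the collar axis, 13 to 44 mm above the deck; the point is on the knob's axis 30 mm above the deck. The hidden burrs (upper_burr turns with the collar) meet 0.2 to 0.9 rad clockwise of the start, where cannot be seen: a springy stop, roughly 5 N per mm here; over about 14 N jams them.
- wing (a point): Brass wing screw, upright, through the collar's ear, 55 mm from the collar's axis on the side opposite the lever; it travels with the collar. The point is the centre of its flat wing, 32 mm long along x, 8 mm thick along y, 17 mm high, 34 mm above the deck; below it a 15 mm round shank stands 14 mm out of the ear.
- lock_screw (a joint): Turn of the wing screw relative to the collar: 0 = fully tight (end stop), grows anticlockwise seen from above (loosening), up to 2.6 rad. It starts tight (0 to 0.1); below 0.2 rad the collar is locked, above 0.5 rad the collar is free. It rises 1.2 mm per rad; turning takes 0.1 to 0.2 Nm.
- hopper: Clear bean hopper taken off the grinder, standing mouth down on the worktop, 108 mm across, 108 mm high, origin under its centre.
- mug: White mug, 78 mm wide and 116 mm with its handle, 97 mm high, origin at the underside near its centre.
- cezve: Small copper coffee pot with a long wooden handle, 75 x 192 x 85 mm, origin at the underside in the middle of its length.

How it is judged (in metres and radians):
On the way, in this order (a step that is already met when the one before it is completed fails the run):
1. the wing screw is loosened (value of joint lock_screw above 0.6 rad), for 0.2 s.
2. the collar is turned until the burrs touch (contact force between upper_burr and lower_burr above 5 N), for 0.2 s.
At the end, for the whole second after the job is handed in: the wing screw is tight again (within 0.2 rad of its end stop), the collar stands one scale mark (0.26 rad, give or take half a mark) anticlockwise of where the burrs touched, and the hopper, mug and copper pot are within 30 mm of where they stood (value of joint lock_screw below 0.2 rad and distance between upper_burr and lower_burr between 0.0138 and 0.0214 m and distance of each of hopper, mug, cezve from where it was at the start of the episode below 0.03 m).
It fails at once if the burrs are forced together (about 14 N on the lever knob) (contact force between upper_burr and lower_burr above 40 N).
It fails at once if the hopper, the mug or the copper pot is knocked away (distance of any of hopper, mug, cezve from where it was at the start of the episode above 0.05 m).
It also fails if it takes over 72 s, if anything falls off the work surface, if the arm or the gripper's body presses on something with over 40 N, if the wrist force passes 120 N, or if a joint passes its speed limit or range.

## Working session

There is one attempt and no reset: what is moved stays moved. The work goes in short steps, Python scripts to look and compute and a tool call to move; the robot and the scene stay as the last step left them, time stands still between calls to the robot, and variables do not carry over. Pictures are saved under pics/ and viewed, at most 10 in all, crops included, and the job is handed in when it is done.

Besides the shell and the picture viewer there is one more tool, called after "Request:" as name(argument=value, ...) on one line, values as JSON. move_arm: Moves the arm, as the interface text tells. Its arguments: {"type":"object","properties":{"series":{"type":"array"},"squeeze":{"type":"number"}},"required":["series"]}

```bash
mkdir -p pics; ls
cat > h.py <<'E'
import numpy as np, cv2
from cell import manip
def ray(p,uv):
    K=np.array(p["intrinsics"]);T=np.array(p["camera_from_world"]);R=T[:3,:3];c=-R.T@T[:3,3]
    d=R.T@np.linalg.solve(K,[uv[0],uv[1],1.]);return c,d
def atz(p,uv,z):
    c,d=ray(p,uv);return c+d*(z-c[2])/d[2]
E
python3 - <<'E'
from h import *
for n in ["scene","top"]:
    p=manip.grab_frame(n);cv2.imwrite(f"pics/{n}1.png",p["frame"])
    print(n,ray(p,(280,210)))
    for o,z in [("grinder",130),("collar_axis",150),("lever_knob",160),("wing",164),("hopper",50),("mug",50),("cezve",40)]:
        print(o,[(np.round(r["uv"]),round(r["confidence"],2),np.round(atz(p,r["uv"],z))) for r in manip.find_in(p,o)[:2]])
print(manip.read_state())
E
```

```text
pics
scene (array([  -5.53914008, -515.69890248,  929.86300387]), array([ 0.52415853,  0.4329407 , -0.7336615 ]))
grinder [(array([268., 257.]), 0.71, array([ 453., -105.,  130.])), (array([272., 234.]), 0.62, array([503., -73., 130.]))]
collar_axis [(array([266., 258.]), 0.7, array([ 437., -115.,  150.]))]
lever_knob [(array([382., 269.]), 0.56, array([ 546., -302.,  160.])), (array([270., 235.]), 0.55, array([481., -88., 160.]))]
wing [(array([249., 212.]), 0.57, array([499., -18., 164.]))]
hopper [(array([214., 232.]), 0.88, array([477.,  77.,  50.])), (array([252., 212.]), 0.59, array([578.,  51.,  50.]))]
mug [(array([306., 316.]), 0.77, array([ 434., -217.,   50.]))]
cezve [(array([384., 268.]), 0.85, array([ 639., -271.,   40.]))]
top (array([473.33826659, -36.81804385, 963.09239331]), array([ 0.08596142, -0.03312069, -0.9959446 ]))
grinder [(array([285., 232.]), 0.97, array([499., -74., 130.]))]
collar_axis []
lever_knob [(array([292., 228.]), 0.82, array([505., -88., 160.]))]
wing [(array([258., 233.]), 0.44, array([495., -16., 164.]))]
hopper [(array([220., 238.]), 0.58, ar
[... 299 characters left out ...]
l': array([ 0.04432117, -0.04711331, -0.04428164,  0.12148694,  0.00243188,
        0.03599653,  0.00473967]), 'joint_torque': array([ 7.94533644e-04, -5.48552620e+01,  1.54534053e+00, -1.98527151e+01,
        9.19816172e-03,  1.41897948e-03, -4.47168595e-07]), 'tool_pos': array([324.9999215 , 648.06340779, 242.32281182]), 'tcp_rot': array([[-8.93931799e-01,  4.48203009e-01,  4.35322947e-05],
       [ 4.48203008e-01,  8.93931800e-01, -1.73506631e-05],
       [-4.66915219e-05,  4.00099596e-06, -9.99999999e-01]]), 'wrist_force': array([-0.13314088,  0.27182691,  0.14359389]), 'wrist_torque': array([-0.04092023,  0.03590918,  0.00751199]), 'gripper_force': 0.0, 'grip_width': 0.9987694039967068}
```

Run:
```python
import cv2,numpy as np
a=cv2.imread("pics/top1.png")[160:310,190:390];b=cv2.imread("pics/scene1.png")[160:310,190:390]
cv2.imwrite("pics/c1.png",np.vstack([cv2.resize(x,(800,600),interpolation=3)[:, :] for x in (a,)]))
cv2.imwrite("pics/c2.png",cv2.resize(b,(800,600),interpolation=3))
```

```text
(no output)
```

View pics/c1.png

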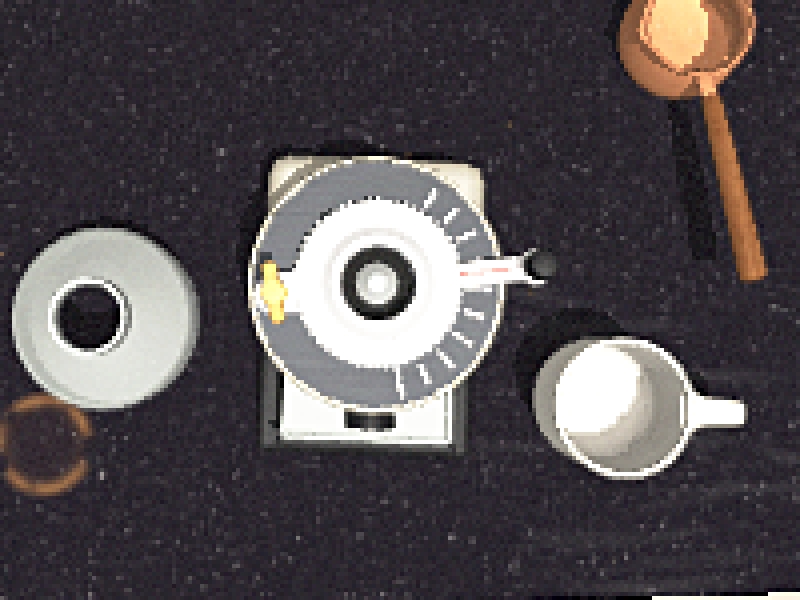

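View pics/c2.png

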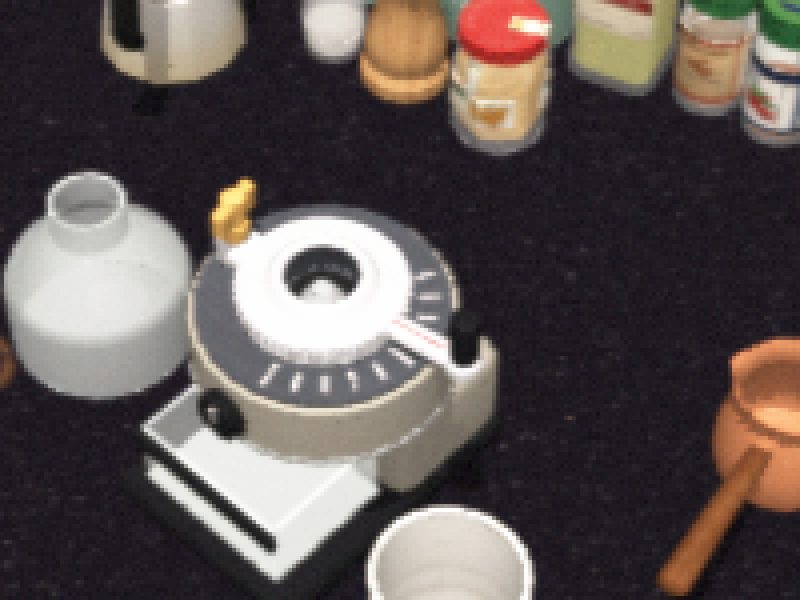

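The top view shows the deck centre at about pixel (284.8, 231), the knob top at (325, 225.5) and the wing at (258.5, 233), with the wing lying along world x. The lever points to -y, with the mug in front of it on the right and the hopper on the left. I'll hover over the wing first.

```bash
cat >> h.py <<'E'
def yaw(R): return np.degrees(np.arctan2(R[1,1],R[0,1]))
def plan(target,yw,n,grip=1.0,P=None,Y=None,dec=4):
    """rows from the present (or given) pose to target xyz mm, tool-y yaw yw; tool pointing down"""
    s=manip.read_state();P=np.array(s["tool_pos"] if P is None else P,float);Y=yaw(s["tcp_rot"]) if Y is None else Y
    tot=(yw-Y); rows=[];t=np.array(target,float)
    for k in range(n):
        rem=(t-P)/(n-k);a=np.radians(Y)
        y=np.array([np.cos(a),np.sin(a),0]);z=np.array([0,0,-1.]);x=np.cross(y,z)
        turn=round(-(yw-Y)/(n-k),1)
        sh=np.round([rem@x/1e3,rem@y/1e3,rem@z/1e3],dec)
        P=P+1e3*(sh[0]*x+sh[1]*y+sh[2]*z);Y-=turn
        rows.append([*map(float,sh),turn,grip])
    for i in range(0,n,8): print(rows[i:i+8])
    print("end",np.round(P,1),round(Y,1))
def show():
    s=manip.read_state();print(round(s["t"],2),np.round(s["tool_pos"],1),round(yaw(s["tcp_rot"]),1),"F",np.round(s["wrist_force"],1),"M",np.round(s["wrist_torque"],2),round(s["grip_width"],3),round(s["gripper_force"],1),"j",np.round(s["joints"]))
E
python3 - <<'E'
from h import *
p=manip.grab_frame("top")
c=atz(p,(284.8,231),130);k=atz(p,(325.2,225.5),172);w=atz(p,(258.5,233),166)
print(c,k,w,np.linalg.norm((k-c)[:2]),np.linalg.norm((w-c)[:2]))
plan([470,-20,270],-90,16)
E
```

```text
[499.60900442 -73.48991223 130.        ] [ 507.20438966 -154.85635127  172.        ] [495.89364569 -17.68686601 166.        ] 81.72017669090644 55.92659347978626
[[-0.0268, -0.0333, -0.0017, np.float64(9.6), 1.0], [-0.032, -0.0283, -0.0017, np.float64(9.6), 1.0], [-0.0363, -0.0226, -0.0017, np.float64(9.6), 1.0], [-0.0395, -0.0162, -0.0017, np.float64(9.6), 1.0], [-0.0417, -0.0094, -0.0017, np.float64(9.6), 1.0], [-0.0427, -0.0023, -0.0017, np.float64(9.6), 1.0], [-0.0425, 0.0048, -0.0017, np.float64(9.6), 1.0], [-0.041, 0.0118, -0.0017, np.float64(9.6), 1.0]]
[[-0.0385, 0.0185, -0.0018, np.float64(9.6), 1.0], [-0.0349, 0.0247, -0.0017, np.float64(9.6), 1.0], [-0.0303, 0.0301, -0.0018, np.float64(9.6), 1.0], [-0.0248, 0.0348, -0.0017, np.float64(9.6), 1.0], [-0.0187, 0.0384, -0.0018, np.float64(9.5), 1.0], [-0.0121, 0.041, -0.0017, np.float64(9.6), 1.0], [-0.0051, 0.0424, -0.0018, np.float64(9.5), 1.0], [0.0021, 0.0427, -0.0017, np.float64(9.6), 1.0]]
end [470. -20. 270.] -90.0
```

Request:
move_arm(series=[[[-0.0268,-0.0333,-0.0017,9.6,1],[-0.032,-0.0283,-0.0017,9.6,1],[-0.0363,-0.0226,-0.0017,9.6,1],[-0.0395,-0.0162,-0.0017,9.6,1],[-0.0417,-0.0094,-0.0017,9.6,1],[-0.0427,-0.0023,-0.0017,9.6,1],[-0.0425,0.0048,-0.0017,9.6,1],[-0.041,0.0118,-0.0017,9.6,1]]])

```text
t: 1.85
tool_pos: [397.8, 312.8, 256.3]
tcp_rot: [[0.237, 0.971, 0.001], [0.971, -0.237, 0.001], [0.001, 0.0, -1.0]]
wrist_force: [-0.6, -0.6, -0.6]
grip_width: 1.003
gripper_force: 0.0
```

Request:
move_arm(series=[[[-0.0385,0.0185,-0.0018,9.6,1],[-0.0349,0.0247,-0.0017,9.6,1],[-0.0303,0.0301,-0.0018,9.6,1],[-0.0248,0.0348,-0.0017,9.6,1],[-0.0187,0.0384,-0.0018,9.5,1],[-0.0121,0.041,-0.0017,9.6,1],[-0.0051,0.0424,-0.0018,9.5,1],[0.0021,0.0427,-0.0017,9.6,1]]])

```text
t: 2.85
tool_pos: [470.5, -21.2, 270.3]
tcp_rot: [[1.0, -0.005, 0.001], [-0.005, -1.0, 0.001], [0.001, -0.001, -1.0]]
wrist_force: [0.2, 0.5, -0.4]
grip_width: 0.998
gripper_force: 0.0
```

```bash
cat >> h.py <<'E'
def wpic():
    s=manip.read_state();p=manip.grab_frame("wrist")
    T=np.eye(4);T[:3,:3]=s["tcp_rot"];T[:3,3]=s["tool_pos"]
    p["camera_from_world"]=np.linalg.inv(T@np.array(p["hand_eye"]));return p
E
python3 - <<'E'
from h import *
show();p=wpic();show();cv2.imwrite("pics/w1.png",p["frame"]);print(ray(p,(280,210)))
np.save("w1T.npy",p["camera_from_world"]);np.save("K.npy",p["intrinsics"])
for o,z in [("wing",166),("lever_knob",160),("collar_axis",150)]:
    print(o,[(np.round(r["uv"]),round(r["confidence"],2),np.round(atz(p,r["uv"],z))) for r in manip.find_in(p,o)[:2]])
E
```

```text
2.85 [470.5 -21.2 270.3] -90.3 F [ 0.2  0.5 -0.4] M [ 0.02  0.01 -0.04] 0.998 0.0 j [-42.  19.  50. 124. -20.  46. -70.]
2.9 [471.8 -27.5 271.4] -90.9 F [ 1.1 -3.2  1.4] M [-0.29 -0.06  0.02] 1.002 0.0 j [-42.  19.  51. 124. -20.  46. -70.]
(array([534.99061364, -21.87381377, 403.17969738]), array([-0.26821092, -0.00314179, -0.96343175]))
wing [(array([272., 171.]), 0.81, array([496., -17., 166.])), (array([182., 152.]), 0.16, array([509.,  42., 166.]))]
lever_knob [(array([353., 136.]), 0.74, array([519., -72., 160.]))]
collar_axis [(array([345., 152.]), 0.61, array([507., -69., 150.]))]
```

View pics/w1.png

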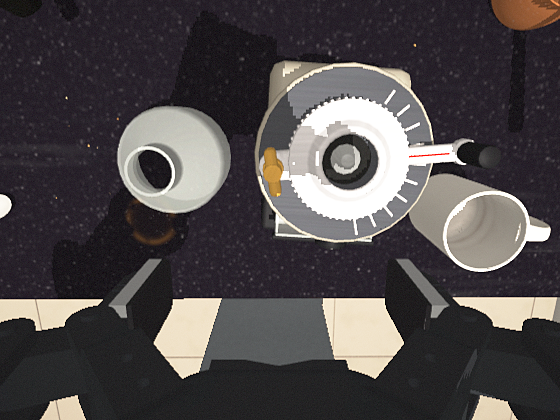

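The wrist view shows the wing at about (272, 172), nearly along the image's vertical with a slight tilt, and the knob at (487, 156). The arm was still settling, so I'll measure again now that it's at rest.

```bash
cat >> h.py <<'E'
def wing(p,z=164):
    """yellow pixels near wing -> world points at z; centre by min-area rect of the projected mask, long-axis yaw"""
    m=manip.masks_of(p,"wing")
    if not m: print("no wing");return
    v,u=np.nonzero(m[0]["mask"]);q=np.array([atz(p,(a,b),z)[:2] for a,b in zip(u,v)])
    d=q-q.mean(0);w,V=np.linalg.eigh(d.T@d/len(d));a=V[:,1]
    e=d@a
    print("wing",round(m[0]["confidence"],2),"n",len(u),"mean",np.round(q.mean(0),1),"yaw long",round(float(np.degrees(np.arctan2(a[1],a[0])))%180,1),"extent",np.round([np.ptp(e),np.ptp(d@V[:,0])],1),"mid",np.round(q.mean(0)+a*(e.max()+e.min())/2,1))
E
python3 - <<'E'
from h import *
show();p=wpic();show();cv2.imwrite("pics/w2.png",p["frame"])
wing(p)
for o,z in [("lever_knob",160),("wing",166)]:
    print(o,[(np.round(r["uv"]),round(r["confidence"],2),np.round(atz(p,r["uv"],z))) for r in manip.find_in(p,o)[:2]])
m=manip.masks_of(p,"grinder");print(m and (m[0]["confidence"],m[0]["uv"]))
print(atz(p,(487,156),172),atz(p,(345,152),130))
cv2.imwrite("pics/w2c.png",cv2.resize(p["frame"][60:250,245:505],(780,570),interpolation=3))
E
```

```text
3.05 [470.2 -20.6 270.1] -90.1 F [-0.4 -0.2 -0.2] M [ 0.01  0.06 -0.03] 1.001 0.0 j [-43.  19.  50. 124. -20.  46. -70.]
3.1 [470.  -19.5 269.9] -90.0 F [-1.1  0.3 -0.1] M [ 0.02 -0.   -0.01] 1.001 0.0 j [-43.  19.  50. 124. -20.  46. -70.]
wing 0.96 n 733 mean [496.3 -17.8] yaw long 6.8 extent [33.9 14.2] mid [495.6 -17.9]
lever_knob [(array([361., 135.]), 0.56, array([519., -76., 160.]))]
wing [(array([273., 172.]), 0.75, array([495., -17., 166.]))]
(0.73, [345.9, 148.1])
[ 506.4467231  -156.18748204  172.        ] [504.49208238 -71.91709095 130.        ]
```

View pics/w2c.png

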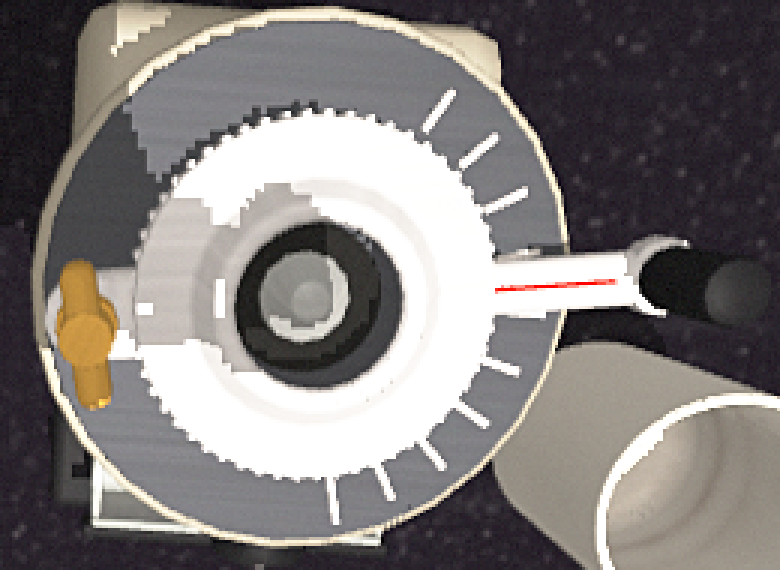

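The crop shows the wing tilted about 7° and the lever at about -85°. I'll descend onto the wing.

Run:
```python
from h import *
show();plan([496,-18,166],-83.5,8,.4)
p=wpic();print(atz(p,(491,157.3),174),atz(p,(346,152.3),130))
```

```text
3.3 [469.9 -18.7 269.8] -89.9 F [-0.2 -0.4  0.6] M [0.02 0.01 0.  ] 0.998 0.0 j [-43.  19.  50. 124. -20.  46. -70.]
[[0.0033, -0.0001, 0.013, np.float64(-0.8), 0.4], [0.0033, -0.0, 0.013, np.float64(-0.8), 0.4], [0.0033, 0.0, 0.013, np.float64(-0.8), 0.4], [0.0032, 0.0001, 0.013, np.float64(-0.8), 0.4], [0.0033, 0.0001, 0.0129, np.float64(-0.8), 0.4], [0.0032, 0.0001, 0.013, np.float64(-0.8), 0.4], [0.0033, 0.0002, 0.0129, np.float64(-0.8), 0.4], [0.0032, 0.0002, 0.013, np.float64(-0.8), 0.4]]
end [496. -18. 166.] -83.5
[ 506.11236482 -155.42355393  174.        ] [504.14601799 -70.56433232 130.        ]
```

Request:
move_arm(series=[[[0.0033,0,0.013,-0.8,0.4],[0.0033,0,0.013,-0.8,0.4],[0.0033,0,0.013,-0.8,0.4],[0.0032,0,0.013,-0.8,0.4],[0.0033,0,0.013,-0.8,0.4],[0.0032,0,0.013,-0.8,0.4],[0.0033,0,0.013,-0.8,0.4],[0.0032,0,0.013,-0.8,0.4]]])

```text
t: 4.35
tool_pos: [496.4, -18.8, 165.0]
tcp_rot: [[0.994, 0.112, 0.0], [0.112, -0.994, -0.0], [0.0, 0.0, -1.0]]
wrist_force: [0.6, 0.5, -0.6]
grip_width: 0.401
gripper_force: 0.0
```

Request:
move_arm(series=[[[0,0,0,0,0.3],[0,0,0,0,0.3]]])

```text
t: 4.6
tool_pos: [496.2, -19.0, 166.0]
tcp_rot: [[0.994, 0.111, 0.0], [0.111, -0.994, -0.0], [0.0, 0.0, -1.0]]
wrist_force: [-0.4, -0.2, -0.4]
grip_width: 0.297
gripper_force: 0.0
```

Run:
```python
from h import *
show();p=wpic();cv2.imwrite("pics/w3.png",p["frame"]);wing(p)
```

```text
4.6 [496.2 -19.  166. ] -83.6 F [-0.4 -0.2 -0.4] M [-0.02 -0.03 -0.01] 0.297 0.0 j [-31.  29.  37. 126. -31.  34. -54.]
wing 0.56 n 2100 mean [495.4 -17.6] yaw long 6.8 extent [37.1 13.6] mid [494.5 -17.7]
```

View pics/w3.png

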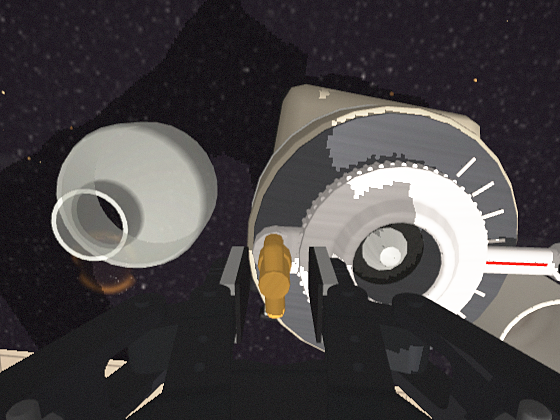

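The wing sits between the pads, about 1 to 1.5 mm off centre towards +y. I'll centre it and grip.

Request:
move_arm(series=[[[-0.001,-0.0013,0.001,0,0.3],[0,0,0,0,0.1],[0,0,0,0,0],[0,0,0,0,0],[0,0,0,0,0],[0,0,0,0,0]]], squeeze=60)

```text
t: 5.45
tool_pos: [495.6, -17.5, 166.0]
tcp_rot: [[0.994, 0.111, 0.002], [0.111, -0.994, 0.001], [0.002, -0.001, -1.0]]
wrist_force: [-1.8, 0.9, 9.2]
grip_width: 0.076
gripper_force: 105.4
```

Request:
move_arm(series=[[[0,0,-0.001,0,0],[0,0,-0.0002,-8,0],[0,0,-0.0002,-8,0],[0,0,-0.0002,-8,0]]])

```text
t: 5.95
tool_pos: [495.4, -17.8, 166.6]
tcp_rot: [[0.861, 0.509, 0.001], [0.509, -0.861, -0.0], [0.001, 0.001, -1.0]]
wrist_force: [-0.2, 0.1, -0.6]
grip_width: 0.074
gripper_force: 103.7
```

Run:
```python
from h import *
show();p=wpic();wing(p,165)
```

```text
5.95 [495.4 -17.8 166.6] -59.4 F [-0.2  0.1 -0.6] M [-0.1  -0.22 -0.1 ] 0.074 103.7 j [-26.  27.  30. 126. -25.  33. -36.]
wing 0.93 n 1392 mean [495.5 -17.8] yaw long 30.6 extent [37.3  8.1] mid [494.8 -18.3]
```

Request:
move_arm(series=[[[0,0,-0.0002,-9.5,0],[0,0,-0.0002,-9.5,0],[0,0,-0.0002,-9.5,0],[0,0,0,0,0],[0,0,0,0,0]]])

```text
t: 6.68
tool_pos: [495.1, -18.0, 167.1]
tcp_rot: [[0.52, 0.854, 0.0], [0.854, -0.52, -0.001], [-0.0, 0.001, -1.0]]
wrist_force: [0.1, -1.6, 0.7]
grip_width: 0.074
gripper_force: 103.9
```

Run:
```python
from h import *
show();p=wpic();wing(p,165)
```

```text
6.67 [495.1 -18.  167.1] -31.3 F [ 0.1 -1.6  0.7] M [-0.3  -0.16  0.1 ] 0.074 103.9 j [-20.  26.  22. 126. -18.  32. -15.]
wing 0.92 n 1396 mean [495.  -17.7] yaw long 58.9 extent [37.5  8.1] mid [494.3 -18.8]
```

Request:
move_arm(series=[[[0,0,0,0,0.3],[0,0,0,0,0.3],[0,0,-0.02,0,0.3],[0,0,-0.03,0,0.4],[0,0,-0.02,0,0.5]]])

```text
t: 7.4
tool_pos: [494.8, -17.2, 237.9]
tcp_rot: [[0.517, 0.856, -0.0], [0.856, -0.517, 0.0], [0.0, -0.0, -1.0]]
wrist_force: [0.3, -0.6, 0.5]
grip_width: 0.5
gripper_force: 0.0
```

Run:
```python
from h import *
show();p=wpic();wing(p,165);plan([507,-156.5,230],5,8,.5,P=[495,-18,237],Y=-31.3)
```

```text
7.4 [494.8 -17.2 237.9] -31.1 F [ 0.3 -0.6  0.5] M [-0.02 -0.02 -0.02] 0.5 0.0 j [-24.  19.  27. 122. -13.  41. -20.]
no wing
[[-0.014, 0.0103, 0.0009, -4.5, 0.5], [-0.0148, 0.0091, 0.0009, -4.5, 0.5], [-0.0154, 0.008, 0.0009, -4.5, 0.5], [-0.016, 0.0067, 0.0009, -4.6, 0.5], [-0.0165, 0.0054, 0.0008, -4.6, 0.5], [-0.0169, 0.0041, 0.0009, -4.5, 0.5], [-0.0172, 0.0027, 0.0008, -4.6, 0.5], [-0.0174, 0.0013, 0.0009, -4.5, 0.5]]
end [ 507.  -156.6  230. ] 5.0
```

Request:
move_arm(series=[[[-0.014,0.0103,0.0009,-4.5,0.5],[-0.0148,0.0091,0.0009,-4.5,0.5],[-0.0154,0.008,0.0009,-4.5,0.5],[-0.016,0.0067,0.0009,-4.6,0.5],[-0.0165,0.0054,0.0008,-4.6,0.5],[-0.0169,0.0041,0.0009,-4.5,0.5],[-0.0172,0.0027,0.0008,-4.6,0.5],[-0.0174,0.0013,0.0009,-4.5,0.5]]])

```text
t: 8.5
tool_pos: [506.5, -156.1, 228.7]
tcp_rot: [[-0.093, 0.996, -0.002], [0.996, 0.093, 0.001], [0.001, -0.002, -1.0]]
wrist_force: [-0.8, 0.1, 0.3]
grip_width: 0.501
gripper_force: 0.0
```

Request:
move_arm(series=[[[0,0,0,0,0.5],[0,0,0,0,0.5]]])

```text
t: 8.75
tool_pos: [506.8, -155.1, 229.3]
tcp_rot: [[-0.09, 0.996, -0.002], [0.996, 0.09, 0.001], [0.001, -0.002, -1.0]]
wrist_force: [0.3, 0.2, 0.6]
grip_width: 0.501
gripper_force: 0.0
```

Run:
```python
from h import *
show();p=wpic();cv2.imwrite("pics/w4.png",p["frame"]);print(ray(p,(280,210))[0])
for o,z in [("lever_knob",160),("wing",166)]:
    print(o,[(np.round(r["uv"]),round(r["confidence"],2),np.round(atz(p,r["uv"],z))) for r in manip.find_in(p,o)[:3]])
K=p["intrinsics"];T=p["camera_from_world"]
for q in [(507,-157,174),(507,-157,143),(500,-73,152)]:
    c=T[:3,:3]@np.array(q)+T[:3,3];print(q,(np.array(K)@c/c[2])[:2])
```

```text
8.75 [ 506.8 -155.1  229.3] 5.1 F [0.3 0.2 0.6] M [ 0.01  0.   -0.04] 0.501 0.0 j [ -1.  22.  17. 118. -10.  41.  27.]
[500.77116819 -90.62175476 362.172959  ]
lever_knob [(array([269., 114.]), 0.59, array([495., -92., 160.]))]
wing []
(507, -157, 174) [279.44443927 234.58608152]
(507, -157, 143) [279.39549647 218.45213901]
(500, -73, 152) [280.54499257  78.61589701]
```

View pics/w4.png

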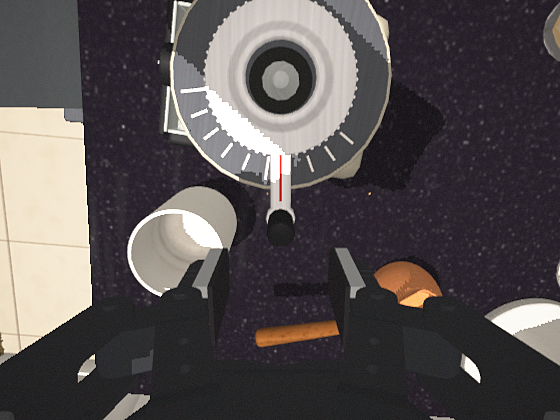

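The knob stands at (280, 230), centred between the pads, and the deck centre is at (281, 80) as predicted. I'll descend and grip gently.

Request:
move_arm(series=[[[0,0,0.014,0,0.5],[0,0,0.014,0,0.4],[0,0,0.014,0,0.35],[0,0,0.014,0,0.35],[0,0,0.012,0,0.35],[0,0,0,0,0.35]]], squeeze=20)

```text
t: 9.65
tool_pos: [506.6, -156.0, 161.0]
tcp_rot: [[-0.09, 0.996, -0.002], [0.996, 0.09, 0.0], [0.001, -0.002, -1.0]]
wrist_force: [-0.7, -0.5, -0.5]
grip_width: 0.349
gripper_force: 0.0
```

Request:
move_arm(series=[[[0,0,0,0,0.25],[0,0,0,0,0.2],[0,0,0,0,0.1],[0,0,0,0,0],[0,0,0,0,0]]], squeeze=20)

```text
t: 10.28
tool_pos: [507.8, -156.3, 162.6]
tcp_rot: [[-0.09, 0.996, 0.001], [0.996, 0.09, -0.0], [-0.0, 0.001, -1.0]]
wrist_force: [0.0, -0.5, 3.5]
grip_width: 0.174
gripper_force: 20.8
```

Run:
```python
from h import *
show()
```

```text
10.28 [ 507.8 -156.3  162.6] 5.2 F [ 0.  -0.5  3.5] M [-0.01  0.03 -0.06] 0.174 20.8 j [  1.  27.  15. 121. -13.  33.  30.]
```

Request:
move_arm(series=[[[0,-0.003,0,2,0],[0.0001,-0.003,0,2,0],[0,-0.003,0,2,0],[0.0001,-0.003,0,2,0]]])

```text
t: 10.78
tool_pos: [496.0, -156.5, 162.6]
tcp_rot: [[0.052, 0.999, 0.002], [0.999, -0.052, -0.0], [-0.0, 0.002, -1.0]]
wrist_force: [1.5, -0.1, 4.4]
grip_width: 0.172
gripper_force: 21.0
```

```bash
cat >> h.py <<'E'
def kn():
    s=manip.read_state();P=s["tool_pos"];d=P[:2]-np.array([500,-72.3]);a=np.arctan2(d[1],d[0]);t=np.array([np.sin(a),-np.cos(a)])
    f=np.array(s["wrist_force"][:2]);print(round(s["t"],2),"ang",round(np.degrees(a),2),"R",round(np.hypot(*d),1),"yaw",round(yaw(s["tcp_rot"]),1),"z",round(P[2],1),"Ftan(resist +)",round(-f@t,2),"Frad",round(f@d/np.hypot(*d),2),"Fz",round(s["wrist_force"][2],1),"Mz",round(s["wrist_torque"][2],2))
E
python3 -c "
from h import *
kn()"
```

```text
10.78 ang -92.7 R 84.3 yaw -3.0 z 162.6 Ftan(resist +) 1.48 Frad 0.02 Fz 4.4 Mz 0.04
```

Request:
move_arm(series=[[[0.0001,-0.0015,0,1,0],[0,-0.0015,0,1,0],[0,-0.001,0,0.7,0],[0,0,0,0,0]]])

```text
t: 11.28
tool_pos: [491.9, -156.2, 162.6]
tcp_rot: [[0.098, 0.995, 0.002], [0.995, -0.098, -0.0], [-0.0, 0.002, -1.0]]
wrist_force: [1.2, 0.4, 5.3]
grip_width: 0.181
gripper_force: 21.0
```

Request:
move_arm(series=[[[0,-0.001,0,0.7,0],[0,-0.001,0,0.7,0],[0,0,0,0,0]]])

```text
t: 11.65
tool_pos: [489.9, -156.0, 162.6]
tcp_rot: [[0.122, 0.992, 0.002], [0.992, -0.122, -0.0], [-0.0, 0.002, -1.0]]
wrist_force: [1.8, -0.7, 6.6]
grip_width: 0.173
gripper_force: 21.0
```

Request:
move_arm(series=[[[0,-0.001,-0.0003,0.7,0],[0,-0.001,0,0.7,0],[0,0,0,0,0]]])

```text
t: 12.02
tool_pos: [487.6, -155.7, 162.6]
tcp_rot: [[0.146, 0.989, 0.001], [0.989, -0.146, -0.0], [-0.0, 0.001, -1.0]]
wrist_force: [1.3, 0.2, 4.8]
grip_width: 0.179
gripper_force: 20.9
```

Request:
move_arm(series=[[[0,-0.001,-0.0003,0.7,0],[0,-0.001,0,0.7,0],[0,0,0,0,0]]])

```text
t: 12.4
tool_pos: [485.3, -155.3, 162.6]
tcp_rot: [[0.169, 0.986, -0.0], [0.986, -0.169, -0.0], [-0.0, -0.0, -1.0]]
wrist_force: [1.8, 0.4, 2.3]
grip_width: 0.175
gripper_force: 20.7
```

Request:
move_arm(series=[[[0,-0.001,0,0.7,0],[0,-0.001,0,0.7,0],[0,0,0,0,0]]])

```text
t: 12.78
tool_pos: [483.2, -154.9, 162.6]
tcp_rot: [[0.193, 0.981, -0.0], [0.981, -0.193, 0.0], [-0.0, -0.0, -1.0]]
wrist_force: [1.7, 0.4, 2.8]
grip_width: 0.177
gripper_force: 20.7
```

Request:
move_arm(series=[[[0,-0.001,0,0.7,0],[0.0001,-0.001,0,0.7,0],[0,0,0,0,0]]])

```text
t: 13.15
tool_pos: [481.2, -154.4, 162.7]
tcp_rot: [[0.217, 0.976, -0.0], [0.976, -0.217, 0.0], [-0.0, -0.0, -1.0]]
wrist_force: [1.5, -0.9, 2.5]
grip_width: 0.176
gripper_force: 20.7
```

Request:
move_arm(series=[[[0,-0.001,0,0.7,0],[0,-0.001,0,0.7,0],[0,0,0,0,0]]])

```text
t: 13.52
tool_pos: [479.3, -153.9, 162.7]
tcp_rot: [[0.241, 0.971, -0.0], [0.971, -0.241, 0.0], [-0.0, -0.0, -1.0]]
wrist_force: [1.6, -1.1, 2.2]
grip_width: 0.178
gripper_force: 20.6
```

Request:
move_arm(series=[[[0,-0.001,0,0.7,0],[0.0001,-0.001,0,0.7,0],[0,0,0,0,0]]])

```text
t: 13.9
tool_pos: [477.4, -153.4, 162.7]
tcp_rot: [[0.265, 0.964, -0.0], [0.964, -0.265, 0.0], [-0.0, -0.0, -1.0]]
wrist_force: [1.0, -0.8, 1.7]
grip_width: 0.177
gripper_force: 20.6
```

Request:
move_arm(series=[[[0,-0.001,0,0.7,0],[0,-0.001,0,0.7,0],[0,0,0,0,0]]])

```text
t: 14.28
tool_pos: [475.5, -152.8, 162.7]
tcp_rot: [[0.288, 0.958, -0.0], [0.958, -0.288, 0.0], [-0.0, -0.0, -1.0]]
wrist_force: [1.3, -1.1, 1.5]
grip_width: 0.18
gripper_force: 20.6
```

Request:
move_arm(series=[[[0,-0.001,0,0.7,0],[0.0001,-0.001,0,0.7,0],[0,0,0,0,0]]])

```text
t: 14.65
tool_pos: [473.6, -152.2, 162.7]
tcp_rot: [[0.312, 0.95, -0.0], [0.95, -0.312, -0.0], [-0.0, -0.0, -1.0]]
wrist_force: [0.9, -1.8, 2.1]
grip_width: 0.18
gripper_force: 20.6
```

Request:
move_arm(series=[[[0,-0.001,0,0.7,0],[0,-0.001,0,0.7,0],[0,0,0,0,0]]])

```text
t: 15.02
tool_pos: [471.7, -151.5, 162.7]
tcp_rot: [[0.335, 0.942, -0.0], [0.942, -0.335, -0.0], [-0.0, -0.0, -1.0]]
wrist_force: [-0.1, -2.1, 1.1]
grip_width: 0.178
gripper_force: 20.6
```

Request:
move_arm(series=[[[-0.0002,-0.001,0,0.7,0],[-0.0002,-0.001,0,0.7,0],[0,0,0,0,0]]])

```text
t: 15.4
tool_pos: [469.8, -150.9, 162.7]
tcp_rot: [[0.357, 0.934, -0.0], [0.934, -0.357, 0.0], [0.0, -0.0, -1.0]]
wrist_force: [1.8, 0.3, 1.0]
grip_width: 0.176
gripper_force: 20.6
```

Request:
move_arm(series=[[[0,-0.001,0,0.7,0],[0,-0.001,0,0.7,0],[0,0,0,0,0]]])

```text
t: 15.78
tool_pos: [468.0, -150.1, 162.7]
tcp_rot: [[0.38, 0.925, -0.0], [0.925, -0.38, 0.0], [0.0, -0.0, -1.0]]
wrist_force: [1.0, -0.9, 0.7]
grip_width: 0.178
gripper_force: 20.6
```

Request:
move_arm(series=[[[0,-0.001,0,0.7,0],[0,-0.001,0,0.7,0],[0,0,0,0,0]]])

```text
t: 16.15
tool_pos: [466.1, -149.4, 162.7]
tcp_rot: [[0.403, 0.915, -0.0], [0.915, -0.403, 0.0], [0.0, -0.0, -1.0]]
wrist_force: [1.9, 0.1, 0.8]
grip_width: 0.176
gripper_force: 20.6
```

Request:
move_arm(series=[[[0,-0.001,0,0.7,0],[0.0001,-0.001,0,0.7,0],[0,0,0,0,0]]])

```text
t: 16.52
tool_pos: [464.3, -148.5, 162.7]
tcp_rot: [[0.425, 0.905, -0.0], [0.905, -0.425, 0.0], [0.0, -0.0, -1.0]]
wrist_force: [1.8, 1.4, 0.8]
grip_width: 0.176
gripper_force: 20.6
```

Request:
move_arm(series=[[[0,-0.001,0,0.7,0],[0.0001,-0.001,0,0.7,0],[0,0,0,0,0]]])

```text
t: 16.9
tool_pos: [462.5, -147.7, 162.7]
tcp_rot: [[0.447, 0.895, -0.0], [0.895, -0.447, 0.0], [0.0, -0.0, -1.0]]
wrist_force: [1.7, 1.6, 0.6]
grip_width: 0.178
gripper_force: 20.5
```

Request:
move_arm(series=[[[0.0001,-0.001,0,0.7,0],[0.0001,-0.001,0,0.7,0],[0,0,0,0,0]]])

```text
t: 17.27
tool_pos: [460.8, -146.7, 162.7]
tcp_rot: [[0.469, 0.883, -0.0], [0.883, -0.469, 0.0], [-0.0, -0.0, -1.0]]
wrist_force: [-0.0, 1.2, -0.0]
grip_width: 0.177
gripper_force: 20.5
```

Request:
move_arm(series=[[[0,-0.001,0,0.7,0],[0.0001,-0.001,0,0.7,0],[0,0,0,0,0]]])

```text
t: 17.65
tool_pos: [459.0, -145.8, 162.7]
tcp_rot: [[0.49, 0.872, -0.0], [0.872, -0.49, -0.0], [-0.0, -0.0, -1.0]]
wrist_force: [0.8, 0.2, -0.1]
grip_width: 0.178
gripper_force: 20.5
```

Request:
move_arm(series=[[[0,-0.001,0,0.7,0],[0.0001,-0.001,0,0.7,0],[0,0,0,0,0]]])

```text
t: 18.02
tool_pos: [457.3, -144.8, 162.7]
tcp_rot: [[0.511, 0.859, -0.0], [0.859, -0.511, -0.0], [-0.0, -0.0, -1.0]]
wrist_force: [0.5, 0.2, 0.9]
grip_width: 0.176
gripper_force: 20.5
```

Request:
move_arm(series=[[[0,-0.001,0,0.7,0],[0.0001,-0.001,0,0.7,0],[0,0,0,0,0]]])

```text
t: 18.4
tool_pos: [455.5, -143.7, 162.7]
tcp_rot: [[0.532, 0.847, -0.0], [0.847, -0.532, -0.0], [-0.0, -0.0, -1.0]]
wrist_force: [-0.2, -0.0, 0.7]
grip_width: 0.175
gripper_force: 20.6
```

Run:
```python
from h import *
kn();p=manip.grab_frame("top");wing(p,166);kn();manip.grab_frame("top");kn()
```

```text
18.4 ang -121.91 R 84.1 yaw -32.2 z 162.7 Ftan(resist +) -0.11 Frad 0.12 Fz 0.7 Mz 0.05
wing 0.55 n 57 mean [530.8 -24.1] yaw long 20.2 extent [26.9 11.1] mid [530.6 -24.2]
18.5 ang -121.91 R 84.1 yaw -32.1 z 162.7 Ftan(resist +) -0.99 Frad 1.02 Fz 1.1 Mz 0.04
18.55 ang -121.9 R 84.1 yaw -32.1 z 162.7 Ftan(resist +) 0.16 Frad 2.26 Fz 1.1 Mz -0.02
```

Request:
move_arm(series=[[[0,-0.001,0,0.7,0],[0.0001,-0.001,0,0.7,0],[0,0,0,0,0]]])

```text
t: 18.92
tool_pos: [453.9, -142.6, 162.7]
tcp_rot: [[0.553, 0.833, -0.0], [0.833, -0.553, -0.0], [-0.0, -0.0, -1.0]]
wrist_force: [-1.5, -2.2, 1.5]
grip_width: 0.174
gripper_force: 20.6
```

Request:
move_arm(series=[[[-0.0002,-0.001,0,0.7,0],[0,-0.001,0,0.7,0],[0,0,0,0,0]]])

```text
t: 19.3
tool_pos: [452.3, -141.5, 162.7]
tcp_rot: [[0.573, 0.82, -0.0], [0.82, -0.573, -0.0], [-0.0, -0.0, -1.0]]
wrist_force: [-1.6, -2.2, 0.7]
grip_width: 0.176
gripper_force: 20.6
```

Request:
move_arm(series=[[[-0.0002,-0.001,0,0.7,0],[0,-0.001,0,0.7,0],[0,0,0,0,0]]])

```text
t: 19.68
tool_pos: [451.1, -140.7, 162.8]
tcp_rot: [[0.592, 0.806, 0.001], [0.806, -0.592, -0.001], [-0.0, 0.001, -1.0]]
wrist_force: [0.2, -3.0, -1.1]
grip_width: 0.175
gripper_force: 20.4
```

Run:
```python
from h import *
kn()
for i in range(3): manip.grab_frame("top");kn()
```

```text
19.68 ang -125.54 R 84.0 yaw -36.3 z 162.8 Ftan(resist +) 1.89 Frad 2.31 Fz -1.1 Mz 0.07
19.73 ang -125.56 R 84.0 yaw -36.3 z 162.7 Ftan(resist +) 2.4 Frad 3.23 Fz -2.3 Mz 0.14
19.77 ang -125.55 R 84.1 yaw -36.3 z 162.8 Ftan(resist +) 2.04 Frad 3.22 Fz -0.1 Mz 0.02
19.82 ang -125.55 R 84.0 yaw -36.3 z 162.8 Ftan(resist +) 2.3 Frad 2.83 Fz -0.9 Mz 0.14
```

Resistance has risen and the tool is stopping short, so the burrs are starting to touch. I'll press a little more, gently.

Request:
move_arm(series=[[[0,-0.001,0,0.4,0],[0,0,0,0,0],[0,0,0,0,0],[0,0,0,0,0]]])

```text
t: 20.32
tool_pos: [450.6, -140.3, 162.8]
tcp_rot: [[0.598, 0.801, 0.001], [0.801, -0.598, -0.001], [0.0, 0.002, -1.0]]
wrist_force: [2.3, -3.8, -3.2]
grip_width: 0.174
gripper_force: 20.3
```

Run:
```python
from h import *
kn()
for i in range(3): manip.grab_frame("top");kn()
```

```text
20.32 ang -126.04 R 84.0 yaw -36.7 z 162.8 Ftan(resist +) 4.14 Frad 1.71 Fz -3.2 Mz 0.1
20.38 ang -126.03 R 84.0 yaw -36.7 z 162.8 Ftan(resist +) 4.76 Frad 2.59 Fz -3.7 Mz 0.09
20.43 ang -126.06 R 84.0 yaw -36.7 z 162.8 Ftan(resist +) 3.64 Frad 3.84 Fz -2.0 Mz 0.08
20.48 ang -126.04 R 84.0 yaw -36.7 z 162.8 Ftan(resist +) 3.96 Frad 2.69 Fz -2.6 Mz 0.01
```

Request:
move_arm(series=[[[0,-0.0008,0,0.3,0],[0,0,0,0,0],[0,0,0,0,0],[0,0,0,0,0]]])

```text
t: 20.98
tool_pos: [450.2, -140.0, 162.8]
tcp_rot: [[0.602, 0.798, 0.002], [0.798, -0.602, -0.001], [0.0, 0.002, -1.0]]
wrist_force: [1.0, -5.7, -3.2]
grip_width: 0.177
gripper_force: 20.2
```

Run:
```python
from h import *
kn()
for i in range(3): manip.grab_frame("top");kn()
```

```text
20.98 ang -126.34 R 84.0 yaw -37.0 z 162.8 Ftan(resist +) 4.2 Frad 4.02 Fz -3.2 Mz 0.03
21.02 ang -126.35 R 84.0 yaw -37.0 z 162.8 Ftan(resist +) 4.05 Frad 2.96 Fz -2.7 Mz 0.06
21.07 ang -126.35 R 84.0 yaw -37.0 z 162.8 Ftan(resist +) 4.6 Frad 2.51 Fz -3.6 Mz 0.09
21.12 ang -126.36 R 84.0 yaw -37.0 z 162.8 Ftan(resist +) 5.37 Frad 2.72 Fz -3.6 Mz 0.02
```

Request:
move_arm(series=[[[0,-0.001,0,0.3,0],[0,0,0,0,0],[0,0,0,0,0],[0,0,0,0,0]]])

```text
t: 21.62
tool_pos: [449.9, -139.7, 162.8]
tcp_rot: [[0.607, 0.795, 0.003], [0.795, -0.607, -0.002], [0.0, 0.003, -1.0]]
wrist_force: [3.1, -5.3, -3.8]
grip_width: 0.179
gripper_force: 20.2
```

Run:
```python
from h import *
kn()
for i in range(3): manip.grab_frame("top");kn()
```

```text
21.62 ang -126.65 R 84.0 yaw -37.3 z 162.8 Ftan(resist +) 5.64 Frad 2.45 Fz -3.8 Mz 0.08
21.68 ang -126.64 R 84.0 yaw -37.3 z 162.9 Ftan(resist +) 5.8 Frad 3.52 Fz -4.8 Mz 0.13
21.73 ang -126.65 R 84.0 yaw -37.3 z 162.9 Ftan(resist +) 5.06 Frad 2.8 Fz -5.1 Mz 0.09
21.77 ang -126.66 R 84.0 yaw -37.3 z 162.8 Ftan(resist +) 6.39 Frad 3.2 Fz -5.4 Mz 0.06
```

The touch begins at about -125.4°. I'll back off one mark, to about -110.5°.

Request:
move_arm(series=[[[0,0.003,0,-2,0],[0,0.003,0,-2,0],[0.0001,0.003,0,-2,0],[0,0.003,0,-2,0],[0.0001,0.003,0,-2,0],[0,0.003,0,-2,0],[0.0001,0.003,0,-2,0],[0,0.003,0,-2,0]]])

```text
t: 22.78
tool_pos: [469.3, -150.7, 162.7]
tcp_rot: [[0.361, 0.932, -0.0], [0.932, -0.361, 0.0], [-0.0, -0.0, -1.0]]
wrist_force: [-2.1, -1.8, 1.6]
grip_width: 0.176
gripper_force: 20.7
```

Request:
move_arm(series=[[[0,0.0012,0,-0.8,0],[0,0,0,0,0],[0,0,0,0,0]]])

```text
t: 23.15
tool_pos: [470.6, -151.1, 162.7]
tcp_rot: [[0.351, 0.937, 0.0], [0.937, -0.351, -0.0], [-0.0, 0.001, -1.0]]
wrist_force: [-1.1, -3.7, 1.0]
grip_width: 0.175
gripper_force: 20.6
```

Run:
```python
from h import *
kn();p=manip.grab_frame("top");wing(p,166);kn()
```

```text
23.15 ang -110.42 R 84.1 yaw -20.5 z 162.7 Ftan(resist +) 0.23 Frad 3.83 Fz 1.0 Mz 0.02
wing 0.53 n 67 mean [519.2 -20.3] yaw long 33.9 extent [29.3 12. ] mid [519.4 -20.1]
23.25 ang -110.42 R 84.1 yaw -20.5 z 162.7 Ftan(resist +) 0.98 Frad 1.94 Fz 0.8 Mz 0.01
```

Request:
move_arm(series=[[[0,0,0,0,0.35],[0,0,0,0,0.35],[0,0,-0.025,0,0.35],[0,0,-0.03,0,0.35],[0,0,-0.02,0,0.35]]])

```text
t: 23.88
tool_pos: [470.9, -150.5, 238.8]
tcp_rot: [[0.35, 0.937, 0.001], [0.937, -0.35, 0.001], [0.001, 0.001, -1.0]]
wrist_force: [0.1, -0.2, -0.0]
grip_width: 0.351
gripper_force: 0.0
```

Run:
```python
from h import *
kn();plan([519.2,-20.5,237],-56.8,8,.4)
p=manip.grab_frame("top");wing(p,166)
```

```text
23.88 ang -110.44 R 83.4 yaw -20.5 z 238.8 Ftan(resist +) 0.19 Frad 0.19 Fz -0.0 Mz -0.01
[[0.0173, -0.0, 0.0002, np.float64(4.5), 0.4], [0.0173, -0.0014, 0.0002, np.float64(4.5), 0.4], [0.0171, -0.0027, 0.0002, np.float64(4.6), 0.4], [0.0168, -0.0041, 0.0002, np.float64(4.5), 0.4], [0.0165, -0.0054, 0.0003, np.float64(4.6), 0.4], [0.016, -0.0067, 0.0002, np.float64(4.5), 0.4], [0.0154, -0.008, 0.0003, np.float64(4.6), 0.4], [0.0147, -0.0092, 0.0002, np.float64(4.5), 0.4]]
end [519.2 -20.5 237. ] -56.8
wing 0.48 n 58 mean [520.4 -19.3] yaw long 33.4 extent [26.4 11.5] mid [520.5 -19.2]
```

Request:
move_arm(series=[[[0.0173,0,0.0002,4.5,0.4],[0.0173,-0.0014,0.0002,4.5,0.4],[0.0171,-0.0027,0.0002,4.6,0.4],[0.0168,-0.0041,0.0002,4.5,0.4],[0.0165,-0.0054,0.0003,4.6,0.4],[0.016,-0.0067,0.0002,4.5,0.4],[0.0154,-0.008,0.0003,4.6,0.4],[0.0147,-0.0092,0.0002,4.5,0.4]]])

```text
t: 24.98
tool_pos: [518.3, -20.0, 234.7]
tcp_rot: [[0.838, 0.545, -0.002], [0.545, -0.838, 0.0], [-0.002, -0.001, -1.0]]
wrist_force: [-0.2, -0.8, -0.2]
grip_width: 0.401
gripper_force: 0.0
```

Request:
move_arm(series=[[[0,0,0.015,0,0.4],[0,0,0.015,0,0.4],[0,0,0.012,0,0.4],[0,0,0,0,0.4],[0,0,0,0,0.4]]])

```text
t: 25.6
tool_pos: [518.9, -21.7, 194.0]
tcp_rot: [[0.838, 0.546, 0.0], [0.546, -0.838, -0.0], [0.0, 0.0, -1.0]]
wrist_force: [0.0, 0.7, 1.1]
grip_width: 0.396
gripper_force: 0.0
```

Run:
```python
from h import *
show();p=wpic();wing(p,165);show();cv2.imwrite("pics/w5.png",p["frame"])
```

```text
25.6 [518.9 -21.7 194. ] -56.9 F [0.  0.7 1.1] M [ 0.01 -0.02 -0.04] 0.396 0.0 j [-27.  26.  33. 122. -23.  38. -35.]
wing 0.56 n 1439 mean [519.2 -21. ] yaw long 33.2 extent [35.9 13.1] mid [518.3 -21.7]
25.7 [519.2 -21.4 194.3] -56.8 F [-0.1 -0.1 -0.7] M [-0.    0.01 -0.03] 0.401 0.0 j [-27.  26.  33. 122. -23.  38. -35.]
```

View pics/w5.png

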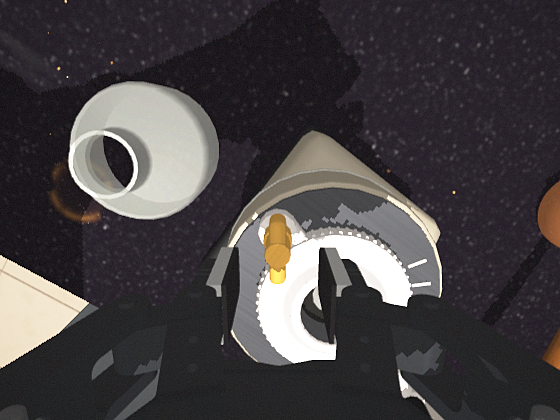

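The wing is aligned between the pads, at about (278, 248). I'll descend and grip.

Request:
move_arm(series=[[[0,0,0.01,0,0.35],[0,0,0.01,0,0.3],[0,0,0.0075,0,0.3],[0,0,0,0,0.1],[0,0,0,0,0],[0,0,0,0,0],[0,0,0,0,0],[0,0,0,0,0]]], squeeze=60)

```text
t: 26.7
tool_pos: [518.1, -21.3, 166.0]
tcp_rot: [[0.837, 0.547, -0.001], [0.547, -0.837, -0.0], [-0.001, -0.0, -1.0]]
wrist_force: [-1.2, -2.8, -9.6]
grip_width: 0.105
gripper_force: 58.5
```

Run:
```python
from h import *
show();p=wpic();wing(p,165);show()
```

```text
26.7 [518.1 -21.3 166. ] -56.8 F [-1.2 -2.8 -9.6] M [-0.43  0.08 -0.02] 0.105 58.5 j [-25.  29.  31. 123. -26.  34. -33.]
wing 0.71 n 1829 mean [518.2 -21.4] yaw long 33.3 extent [39. 10.] mid [517.7 -21.7]
26.8 [518.1 -21.3 166. ] -56.8 F [-0.6 -3.4 -9.9] M [-0.51  0.13 -0.02] 0.102 58.4 j [-25.  29.  31. 123. -26.  34. -33.]
```

Request:
move_arm(series=[[[0,0,0.0003,7.5,0],[0,0,0.0002,7.5,0],[0,0,0.0002,7.5,0],[0,0,0.0001,7.5,0],[0,0,0,0,0]]])

```text
t: 27.42
tool_pos: [518.5, -20.7, 165.4]
tcp_rot: [[0.998, 0.057, -0.001], [0.057, -0.998, -0.0], [-0.001, 0.0, -1.0]]
wrist_force: [-0.2, -0.5, -8.8]
grip_width: 0.103
gripper_force: 58.8
```

Run:
```python
from h import *
show();p=wpic();wing(p,165);show()
```

```text
27.43 [518.5 -20.7 165.4] -86.7 F [-0.2 -0.5 -8.8] M [-0.37  0.12  0.02] 0.103 58.8 j [-31.  31.  39. 123. -33.  36. -55.]
wing 0.92 n 1677 mean [518.7 -21.2] yaw long 4.1 extent [37.5  8.8] mid [518.2 -21.2]
27.52 [518.5 -20.8 165.4] -86.7 F [ -0.2  -2.6 -10.6] M [-0.31  0.09 -0.04] 0.103 58.6 j [-31.  31.  39. 123. -33.  36. -55.]
```

Request:
move_arm(series=[[[0,0,0.0002,7,0],[0,0,0.0002,7,0],[0,0,0.0001,6,0],[0,0,0,0,0]]])

```text
t: 28.02
tool_pos: [518.9, -20.4, 165.0]
tcp_rot: [[0.958, -0.287, -0.0], [-0.287, -0.958, 0.001], [-0.0, -0.001, -1.0]]
wrist_force: [-0.1, -0.3, -9.1]
grip_width: 0.102
gripper_force: 58.8
```

Run:
```python
from h import *
show();p=wpic();wing(p,165);show()
```

```text
28.02 [518.9 -20.4 165. ] -106.7 F [-0.1 -0.3 -9.1] M [ 0.01  0.08 -0.06] 0.102 58.8 j [-35.  33.  45. 123. -38.  38. -70.]
wing 0.84 n 1886 mean [519.3 -21. ] yaw long 164.9 extent [38.3 10.1] mid [518.8 -20.9]
28.12 [518.9 -20.4 165. ] -106.7 F [  0.6  -0.5 -10.2] M [ 0.07 -0.02 -0.03] 0.102 58.6 j [-35.  33.  45. 123. -38.  38. -70.]
```

Request:
move_arm(series=[[[0,0,0.0001,2.5,0],[0,0,0,2,0],[0,0,0,0,0]]])

```text
t: 28.5
tool_pos: [519.0, -20.4, 165.0]
tcp_rot: [[0.932, -0.364, -0.0], [-0.364, -0.932, 0.001], [-0.0, -0.001, -1.0]]
wrist_force: [0.1, 1.5, -10.1]
grip_width: 0.101
gripper_force: 58.7
```

Run:
```python
from h import *
show();p=wpic();wing(p,165);show()
```

```text
28.5 [519.  -20.4 165. ] -111.3 F [  0.1   1.5 -10.1] M [ 0.46 -0.11 -0.01] 0.101 58.7 j [-35.  33.  46. 124. -39.  39. -73.]
wing 0.6 n 1778 mean [519.6 -21.1] yaw long 160.0 extent [37.8  9.7] mid [519.1 -20.9]
28.6 [519.  -20.4 165. ] -111.3 F [ 2.1  3.1 -9.7] M [ 0.59 -0.18  0.04] 0.103 58.6 j [-35.  33.  46. 124. -39.  39. -73.]
```

Request:
move_arm(series=[[[0,0,0,2,0],[0,0,0,1.5,0],[0,0,0,0,0]]])

```text
t: 28.98
tool_pos: [519.3, -20.5, 165.0]
tcp_rot: [[0.908, -0.42, 0.0], [-0.42, -0.908, 0.0], [0.0, -0.001, -1.0]]
wrist_force: [2.4, 3.6, -11.9]
grip_width: 0.099
gripper_force: 58.4
```

Run:
```python
from h import *
show();p=wpic();wing(p,165);show()
```

```text
28.98 [519.3 -20.5 165. ] -114.8 F [  2.4   3.6 -11.9] M [ 0.79 -0.43  0.04] 0.099 58.4 j [-36.  34.  47. 124. -40.  39. -76.]
wing 0.87 n 1732 mean [519.9 -21.4] yaw long 157.0 extent [37.   9.7] mid [519.3 -21.2]
29.07 [519.3 -20.6 165. ] -114.8 F [  2.1   3.5 -10.9] M [ 0.89 -0.47  0.07] 0.106 58.4 j [-36.  34.  47. 124. -40.  39. -76.]
```

The screw is back past its starting angle and resistance is building. I'll release it and check.

Request:
move_arm(series=[[[0,0,0,0,0.3],[0,0,0,0,0.3],[0,0,-0.02,0,0.35],[0,0,-0.04,0,0.4],[-0.03,0,-0.04,0,0.5],[-0.03,0,0,0,0.5],[0,0,0,0,0.5],[0,0,0,0,0.5]]])

```text
t: 30.08
tool_pos: [465.3, 3.3, 265.6]
tcp_rot: [[0.907, -0.421, 0.002], [-0.421, -0.907, -0.0], [0.002, -0.001, -1.0]]
wrist_force: [0.1, -0.0, -0.3]
grip_width: 0.501
gripper_force: 0.0
```

Run:
```python
from h import *
show();p=wpic();wing(p,164);cv2.imwrite("pics/w6.png",p["frame"])
K=np.array(p["intrinsics"]);T=p["camera_from_world"]
for a in (-105,-110.4,-116):
    q=np.array([500+84.5*np.cos(np.radians(a)),-72.3+84.5*np.sin(np.radians(a)),174]);c=T[:3,:3]@q+T[:3,3];print(a,(K@c/c[2])[:2])
p=manip.grab_frame("top");wing(p,165)
for o,z in [("hopper",50),("mug",50),("cezve",40)]:
    print(o,[(np.round(r["uv"]),np.round(atz(p,r["uv"],z))) for r in manip.find_in(p,o)[:1]])
```

```text
30.07 [465.3   3.3 265.6] -114.9 F [ 0.1 -0.  -0.3] M [-0.05 -0.03  0.03] 0.501 0.0 j [-52.  22.  61. 125. -27.  47. -89.]
wing 0.83 n 782 mean [520.7 -21.7] yaw long 157.8 extent [32.5 13.6] mid [520.5 -21.6]
-105 [505.81974884  89.18610782]
-110.4 [505.32571554 102.86879965]
-116 [503.51750934 116.8923089 ]
no wing
hopper []
mug []
cezve [(array([367., 170.]), array([ 645., -283.,   40.]))]
```

View pics/w6.png

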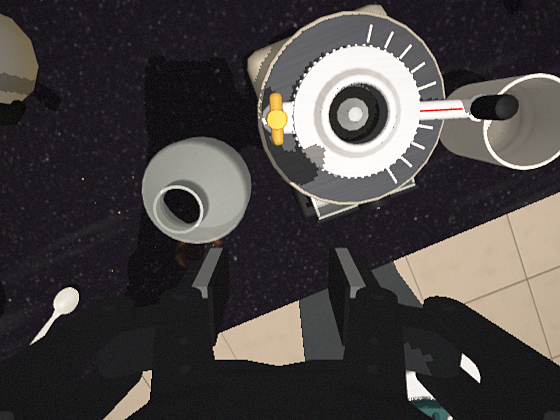

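The knob at (505, 106) puts the lever at about -111.6°, one mark back from the touch point. The wing is slightly tighter than at the start, and the hopper, mug and pot stand where they were.

```bash
python3 -c "
from h import *
print(manip.hand_in())"
```

```text
the job is handed in; nothing more can be done
None
```

I handed the job in after about 30 s of robot time: the screw was loosened, the burrs were touched gently (about 6 N at the knob), the collar was backed off one mark, and the screw was tightened again. The hand-in returned no verdict.

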